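# Bolt the slab crate and press its locking cap home

## Robot

A 6-joint arm with a two-finger parallel gripper is mounted at the origin on the work surface. World frame = base frame: x ahead of the robot, y to its left, z up, the work surface at z = 0. Lengths are in mm, angles in rad, forces in N, time in s.
With the tool pointing down it reaches from about 300 to 775 mm from the base axis. Payload 14.6 kg.
Tool frame: the origin (TCP) lies on the centre line of the jaws, within the pads' length; the fingertips stand 8 mm ahead of it and the grasp point (between the pads) lies 11 mm behind it; z points along the fingers, y is the line along which they close (so a half turn about z gives the same grasp; the last joint's range is limited). The gripper opens to 85 mm and grips with 20 to 120 N. Pads are 22 mm wide; open, the fingers measure 114 mm over their backs; the gripper's body (76 mm by 85 mm) begins 54 mm behind the grasp point. The pads swing forward as they close: fully open they stand 13 mm farther back than shut.
Start: joints at [1.206, 0.3, 1.521, -0, 1.321, -0.067], TCP at [161.377, 525.782, 239.281] pointing down, gripper open.
Joint ranges: [-3.03, 3.03], [-0.79, 2.21], [0.23, 2.52], [-1.04, 4.18], [0, 3.07], [-2.55, 2.55]. Speed limits (rad/s): [2.22, 2.22, 2.57, 3.14, 3.14, 3.14].

## Interface

Orientations are given as a 3x3 rotation matrix whose columns are the frame's x, y, z axes.
In Python, from rig import env gives the robot as it stands. The module is installed in compiled form; this text tells all that it offers.
- The arm moves only by the tool drive_tool, never from a script. Its argument "increments" is text: rows parted by semicolons, each of 7 numbers parted by spaces: the opening, from -1 (shut) to 1 (fully open), then the shift along the tool's x, y, z in m, then the turn, a rotation vector about the tool's x, y, z in degrees. A call has 1 to 8 rows; each row is the pose to reach, as a shift and turn from the pose commanded when the call began, along the tool's axes at that moment; what a row does not reach only later rows make up. A row lasts 1/8 s, in which the tool goes at most 62.5 mm and 10.7 degrees, less where a joint would pass 70% of its speed; a pose out of reach is approached as far as the arm can. A call with a gripper value outside its range is refused whole. The fingers move at their own pace and stop on an object; "force" is the grip in N (left out, the last holds). Time passes only in rows, so rows that repeat a pose let the fingers close. It gives the time, the measured TCP pose, the force, the opening and the grip force at its end, in the units of the state.
- env.state(): the state, without advancing time (a new reading comes with each control period).
- env.get_image(name): name is "side" or "top" or "wrist"; returns the picture (384x512x3 uint8, red, green, blue); there is no depth.
- env.camera_model(name): a dict with "K" (3x3 intrinsics, pixels), "position" and "rotation" of the camera in the world. Camera axes: x right, y up, looking along -z (the intrinsics and any distortion apply to the point x, -y, -z); pixel columns grow to the right and rows downward; lengths in mm; the calibration is good to about 2 mm. A picture is of the moment at which its call begins: read the wrist's pose just before it. camera_model takes no time and is no camera call; for the wrist camera it gives the pose at the moment of the call.
- env.finish_job(): hands the job in; it is judged then, once.
The state is a dict: "time": time; "joints": joint angles; "joint_vel": joint speeds; "tau": joint torques, N m; "tool_pos": TCP position; "orientation": TCP orientation; "contact_force": force on the tool from outside, world axes, zero at the start; "wrist_torque": the same for the moment, N m; "width": opening from 0.0 (shut) to 1.0 (fully open); "grasp_force": force on a finger pad.
Only numpy, scipy, OpenCV 4.12 (cv2) and the standard library are available. Lean on these libraries where they do the work, as an engineer would, in place of code of your own. Each camera call takes 0.05 s, during which the arm holds its last target. There are 200 camera calls.

## Task

Slide the barrel bolt on the slab crate's hatch fully home into its keeper, then take the wide cap and press it down over the stud beside the bolt until it clicks. Do not stop at the click: keep pressing firmly so that the rubber ring under the cap stays squeezed, and finish like that, fingers on the cap and still pressing, without letting go. Leave the narrower cap and everything else lying about where it is.

Things in the scene. Friction and masses are not known exactly. Their poses are not given: they have to be found in the camera images.
- crate: Fixed chipboard slab crate, 260 (x) x 300 (y) x 80 mm, origin under its centre on the table, z up. The near half (-x) is closed by a hatch board, top at z = 80 mm; the far half is open, a cast slab in it, top at 50 mm. The bolt lies on the hatch along y at x = -70 mm; its keeper, a steel arch 22 mm high, is on the rim at y = +72 mm
- bolt (a joint): Barrel bolt on the hatch, m. 0 = fully drawn back, 0.050 = fully home in the keeper against its stop; grows as the post is moved along the crate's +y. Starts drawn back (0 to 0.012). Stays where it is left; takes about 3 N to slide
- bolt_post_top (a point): Top centre of the upright round steel post (14 mm diameter) fixed to the bolt, by which it is moved; 53 mm above the hatch top, the post is free from 18 mm to 53 mm above the hatch. Axes parallel to the crate's. Guides 19 mm high stand on either side along y, clear of the post's path
- stud_foot (a point): Centre of the foot of the upright steel snap stud, on the hatch top (80 mm above the table), 30 mm in +x of the bolt line; axes parallel to the crate's. Around it is a black rubber seal ring, 36 mm across, top 6 mm above the hatch. The bolt's post passes beside it
- stud_tip (a point): Top of the stud, 22 mm above the hatch and 16 mm across; four spring barbs widen it to 25 mm at 11 mm above the hatch. The cap's lip touches the barbs with its underside about 16 mm above the hatch, resistance rises to roughly 6 to 12 N (underside at 12 mm; more if off centre), falls, and it snaps down from about 8 mm; at 6 mm it meets the seal
- cap: The wide aluminium snap cap, loose on the table, mouth down, about 60 g. Round: hollow skirt 40 mm diameter and 24 mm high, with a solid finger knob 24 mm diameter above it, 48 mm high over all. Origin at the centre of its underside, z up along its axis. The mouth is 20 mm wide behind a 2.5 mm high inner lip. Pressed straight down over the stud, knob up
- cap_knob (a point): Top centre of the wide cap's knob, 48 mm above its underside. The knob can be gripped from above with the fingertips just above the skirt
- seal (a joint): Squeeze of the rubber seal ring under the cap, m: 0 = free, up to 0.004 = flat. Springy, about 3 N per mm, so it rises again when not pressed
- small_cap: Another, narrower aluminium cap that does not fit the stud: skirt 28 mm diameter, 33 mm high over all; leave it. Origin at the centre of its underside
- tin: Closed steel tin 56 mm diameter, 55 mm high; leave it. Origin at the centre of its underside
- jar: Jar 60 mm diameter, 80 mm high; leave it. Origin at the centre of its underside
- cup: White cup 70 mm diameter, 80 mm high; leave it. Origin at the centre of its underside
- brush: Brush lying on the table; leave it. Lies along its x axis
- screwdriver: Screwdriver lying on the table; leave it. Lies along its x axis
- offcut: Loose grey piece 45 x 50 x 20 mm lying on the slab in the crate's open half; leave it. Origin at the centre of its underside
Mind the look-alikes: they are no part of the job. Leave any orange or red look-alike of the cap alone.

How it is judged:
By the outcome, as a careful person would: the job done as asked, in the order asked, and still so for the second after the job is handed in, while the arm keeps its last pose, push and grip.
It also fails if it takes over 48 s, if anything falls off the work surface, if the arm or the gripper's body presses on something with over 40 N, if the wrist force passes 120 N, or if a joint passes its speed limit or range.

## Working session

There is one attempt and no reset: what is moved stays moved. The work goes in short steps, Python scripts to look and compute and a tool call to move; the robot and the scene stay as the last step left them, time stands still between calls to the robot, and variables do not carry over. Pictures are saved under pics/ and viewed, at most 10 in all, crops included, and the job is handed in when it is done.

Besides the shell and the picture viewer there is one more tool, called as name(argument=value, ...) on one line, values as JSON. drive_tool: Moves the arm, as the interface text tells. Its arguments: {"type":"object","properties":{"increments":{"type":"string"},"force":{"type":"number"}},"required":["increments"]}

```bash
mkdir -p pics; cat > h.py <<'E'
import numpy as np, cv2
from rig import env
def ray(m,u,v):
    K=np.array(m["K"],float);R=np.array(m["rotation"],float);p=np.array(m["position"],float)
    d=np.linalg.inv(K)@[u,v,1]; d=R@(d*[1,-1,-1]); return p,d/np.linalg.norm(d)
def onz(m,u,v,z):
    p,d=ray(m,u,v); return p+d*(z-p[2])/d[2]
def tri(*obs):
    A=np.zeros((3,3));b=np.zeros(3);
    for m,u,v in obs:
        p,d=ray(m,u,v);P=np.eye(3)-np.outer(d,d);A+=P;b+=P@p
    X=np.linalg.solve(A,b); return X,[np.linalg.norm(np.cross(X-ray(m,u,v)[0],ray(m,u,v)[1])) for m,u,v in obs]
def proj(m,X):
    c=np.array(m["rotation"]).T@(np.array(X)-m["position"]); q=np.array(m["K"])@(c*[1,-1,-1]); return q[:2]/q[2]
E
python3 - <<'E'
from h import *
import pickle
ims=[];C={}
for n in ("top","side","wrist"):
    m=env.camera_model(n);C[n]=m;im=env.get_image(n);cv2.imwrite(f"pics/raw_{n}.png",im[:,:,::-1])
    print(n,{k:np.round(v,3).tolist() if not isinstance(v,str) else v for k,v in m.items()})
pickle.dump(C,open("c.pkl","wb"))
s=env.state();print(s["time"],np.round(s["orientation"],3).tolist(),s["contact_force"],s["width"])
for n in ("top","side"):
    cv2.imwrite(f"pics/{n}1.png",cv2.resize(cv2.imread(f"pics/raw_{n}.png"),(800,600),interpolation=cv2.INTER_CUBIC))
E
```

```text
top {'K': [[360.762, 0.0, 254.814], [0.0, 360.762, 192.159], [0.0, 0.0, 1.0]], 'position': [406.511, -4.613, 1238.145], 'rotation': [[-0.0, 0.996, -0.092], [-1.0, 0.001, 0.011], [0.011, 0.092, 0.996]]}
side {'K': [[442.723, 0.0, 257.959], [0.0, 442.723, 189.821], [0.0, 0.0, 1.0]], 'position': [-69.723, 1192.198, 996.653], 'rotation': [[-0.895, 0.26, -0.362], [-0.445, -0.491, 0.749], [0.017, 0.831, 0.555]]}
wrist {'K': [[313.321, 0.0, 256.913], [0.0, 313.321, 189.847], [0.0, 0.0, 1.0]], 'position': [81.036, 550.959, 374.511], 'rotation': [[0.294, -0.905, -0.308], [0.956, 0.278, 0.096], [-0.001, -0.322, 0.947]]}
0.15 [[-0.956, 0.293, -0.0], [0.293, 0.956, -0.001], [0.0, -0.001, -1.0]] [0.02346453 0.90129331 0.11527014] 1.0038220083261178
```

View pics/top1.png

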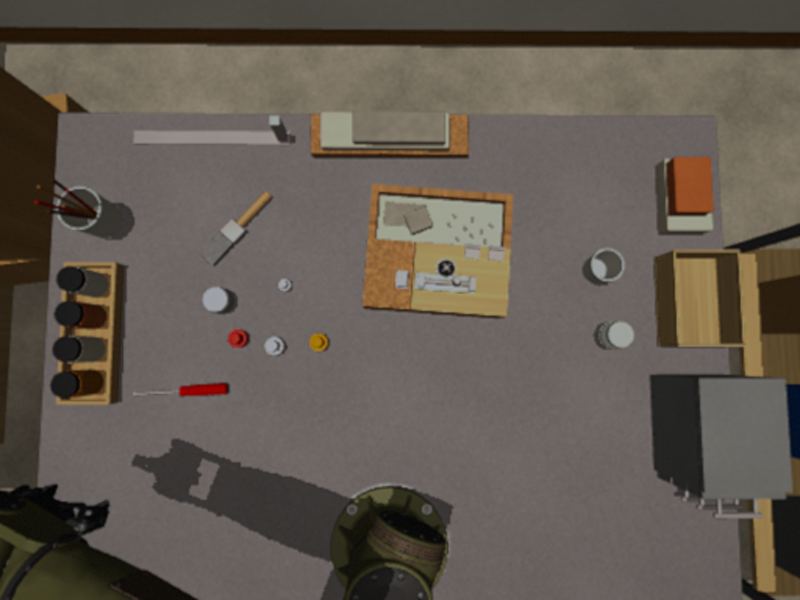

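View pics/side1.png

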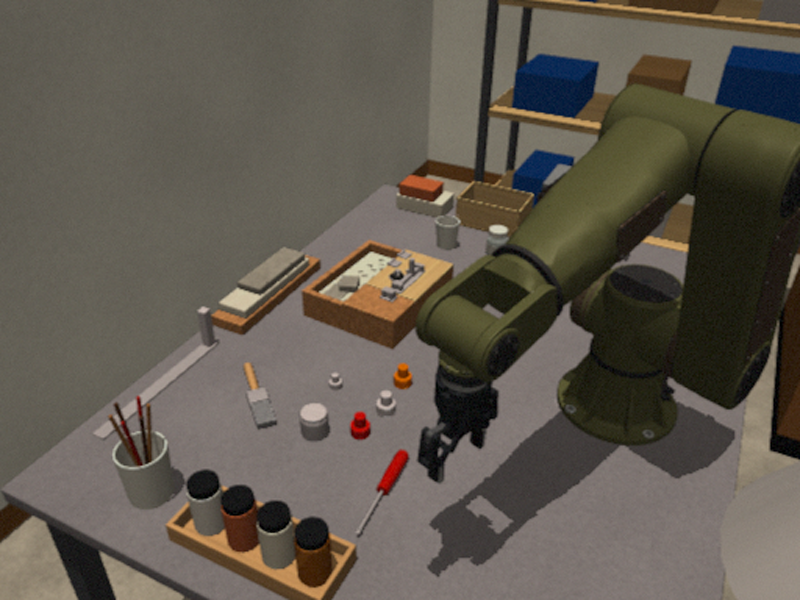

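The top view shows the crate (about 365–512, 185–317), with the bolt at (445,283) and the stud at (446,268). The wide silver cap is at (274,345), between the red one (238,338) and the orange one (318,342), and the small cap is at (285,285). The side view agrees: cap at (386,402), bolt post near (410,268). Next I'll enlarge these.

```bash
python3 - <<'E'
from h import *
t=cv2.imread("pics/raw_top.png");s=cv2.imread("pics/raw_side.png")
r=lambda im,x,y,w,h,k:cv2.resize(im[y:y+h,x:x+w],None,fx=k,fy=k,interpolation=cv2.INTER_CUBIC)
# crops 400x300 each
a=r(t,230,115,100,75+15,4)[:300+60]  # crate top origin 230,115 k4
b=r(s,190,150,100,90,4)
c=r(t,140,195,80,48,5); d=r(s,200,222,80,48,5)
o=np.vstack([np.hstack([a,b]),np.hstack([c,d])]);print(o.shape)
cv2.imwrite("pics/comp1.png",o)
E
```

```text
(600, 800, 3)
```

View pics/comp1.png

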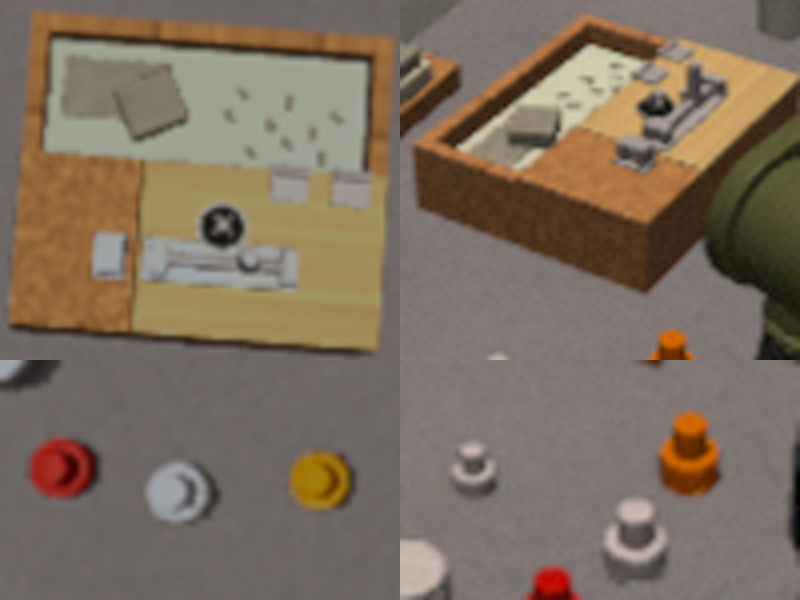

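In the crops the post top is at top (250,258) and side (692,68), and the seal ring is at top (222,226) and side (656,103). The cap knob is at top (180,490) and side (635,512). The crate corners in the top view are (35,12), (392,38), (378,350) and (10,325), with the keeper at (110,255).

```bash
python3 - <<'E'
from h import *
import pickle
C=pickle.load(open("c.pkl","rb"));T,S=C["top"],C["side"]
f=lambda x,y,x0,y0,ox,oy,k:((x-x0+.5)/k-.5+ox,(y-y0+.5)/k-.5+oy)
a=lambda x,y:(T,*f(x,y,0,0,230,115,4)); b=lambda x,y:(S,*f(x,y,400,0,190,150,4))
c=lambda x,y:(T,*f(x,y,0,360,140,195,5)); d=lambda x,y:(S,*f(x,y,400,360,200,222,5))
P=lambda n,r:print(n,np.round(r[0],1),np.round(r[1],1))
P("post",tri(a(250,258),b(692,68)));P("ring",tri(a(222,226),b(656,103)));P("knob",tri(c(180,490),d(635,512)))
P("keeper",tri(a(108,255),b(633,147)))
print("ring86",onz(*a(222,226),86),"knob48",onz(*c(180,490),48),"skirt24",onz(*c(180,491),24), "side",onz(*d(635,512),48), "post133",onz(*a(250,258),133),onz(*b(692,68),133))
k=np.array([onz(*a(*q),80)[:2] for q in [(35,12),(392,38),(378,350),(10,325)]]);print(k.round(1).tolist(),k.mean(0))
yv=(k[0]-k[1]+k[3]-k[2]);xv=(k[0]-k[3]+k[1]-k[2]);print(np.linalg.norm(yv)/2,np.linalg.norm(xv)/2,np.degrees(np.arctan2(-yv[0],yv[1])),np.degrees(np.arctan2(xv[1],xv[0])))
t=np.arctan2(-yv[0]+xv[1],yv[1]+xv[0]);R=np.array([[np.cos(t),-np.sin(t)],[np.sin(t),np.cos(t)]])
for n,p in(("post",tri(a(250,258),b(692,68))[0]),("ring",tri(a(222,226),b(656,103))[0]),("keeper",tri(a(108,255),b(633,147))[0])): print(n,R.T@(p[:2]-k.mean(0)))
print("yaw",np.degrees(t))
E
```

```text
post [ 551.  -132.4  127. ] [0.9 0.9]
ring [ 581.2 -114.8   88.4] [0.1 0.1]
knob [423.4 243.7  42.4] [0.7 0.7]
keeper [557.2 -22.4  98.2] [1.1 1.1]
ring86 [ 581.39961034 -115.09710829   86.        ] knob48 [422.7317797  242.32221211  48.        ] skirt24 [422.39140929 247.28850691  24.        ] side [421.17232997 249.47515851  48.        ] post133 [ 549.33141964 -132.04519773  133.        ] [ 547.60043114 -123.05916309  133.        ]
[[759.6, 36.7], [738.6, -256.8], [481.6, -240.7], [501.6, 55.7]] [ 620.34915198 -101.28035439]
295.66334836947294 258.0637781852537 -3.975537077391695 -3.916046188710084
post [-67.08138544 -35.80970997]
ring [-38.16575051 -16.19544195]
keeper [-68.47050388  74.30209776]
yaw -3.947811429388353
```

drive_tool(increments="1 -0.04 -0.036 0 0 0 -3;1 -0.09 -0.082 0 0 0 -6;1 -0.13 -0.119 0 0 0 -9;1 -0.17 -0.155 0 0 0 -13;1 -0.21 -0.192 0 0 0 -13;1 -0.25 -0.229 0 0 0 -13;1 -0.275 -0.252 0 0 0 -13;1 -0.28 -0.257 0 0 0 -13")

```text
time: 1.15
tool_pos: [354.3, 196.6, 239.3]
orientation: [[-0.997, 0.073, -0.0], [0.073, 0.997, -0.0], [-0.0, -0.0, -1.0]]
contact_force: [-0.3, 0.2, -0.2]
width: 1.001
grasp_force: 0.0
```

```bash
cat >> h.py <<'E'
def go(X,yaw_y=None):
    "print tool-frame shift (m) and turn about tool z (deg) from the measured pose to TCP X with tool y at angle yaw_y"
    s=env.state();R=np.array(s["orientation"]);p=np.array(s["tool_pos"])
    y=np.degrees(np.arctan2(R[1,1],R[0,1]))
    print("t",s["time"],"tcp",p.round(1),"tooly",round(y,2),"z",R[:,2].round(3),"F",np.round(s["contact_force"],1),"w",round(s["width"],3),"j",np.round(s["joints"],2))
    print("shift",(R.T@(np.array(X)-p)/1000).round(4), "turn", None if yaw_y is None else -round(yaw_y-y,2))
E
python3 -c "
from h import *
go([550,-132,215],86.05)"
```

```text
t 1.15 tcp [354.3 196.6 239.3] tooly 85.79 z [-0. -0. -1.] F [-0.3  0.2 -0.2] w 1.001 j [ 0.42 -0.03  1.9  -0.    1.28 -1.08]
shift [-0.2193 -0.3133  0.0243] turn -0.26
```

drive_tool(increments="1 -0.02 -0.03 0.003 0 0 0;1 -0.055 -0.08 0.007 0 0 0;1 -0.09 -0.13 0.01 0 0 0;1 -0.125 -0.18 0.015 0 0 0;1 -0.16 -0.23 0.02 0 0 0;1 -0.19 -0.275 0.024 0 0 0;1 -0.215 -0.307 0.024 0 0 -0.3;1 -0.219 -0.313 0.024 0 0 -0.3")

```text
time: 2.15
tool_pos: [550.6, -130.8, 214.4]
orientation: [[-0.998, 0.067, -0.001], [0.067, 0.998, 0.0], [0.001, 0.0, -1.0]]
contact_force: [1.0, 0.1, -0.4]
width: 1.002
grasp_force: 0.0
```

```bash
python3 - <<'E'
from h import *
import pickle
m=env.camera_model("wrist");im=env.get_image("wrist");pickle.dump(m,open("w1.pkl","wb"))
cv2.imwrite("pics/w1.png",cv2.resize(im[:,:,::-1],(800,600),interpolation=cv2.INTER_CUBIC))
go([550,-132,215],86.05)
for X in ([550,-132,133],[581,-115,86],[581,-115,102]): print((np.array(proj(m,X))+.5)*1.5625-.5)
E
```

```text
t 2.2 tcp [ 550.4 -130.4  214.5] tooly 86.19 z [-0.001  0.    -1.   ] F [ 0.5 -0.2 -0.1] w 1.002 j [-0.3   0.36  1.51  0.    1.28 -1.8 ]
shift [ 0.0003 -0.0017 -0.0005] turn 0.14
[397.58619643 316.06802254]
[430.92392483 334.79816559]
[432.56136378 346.19038461]
```

View pics/w1.png

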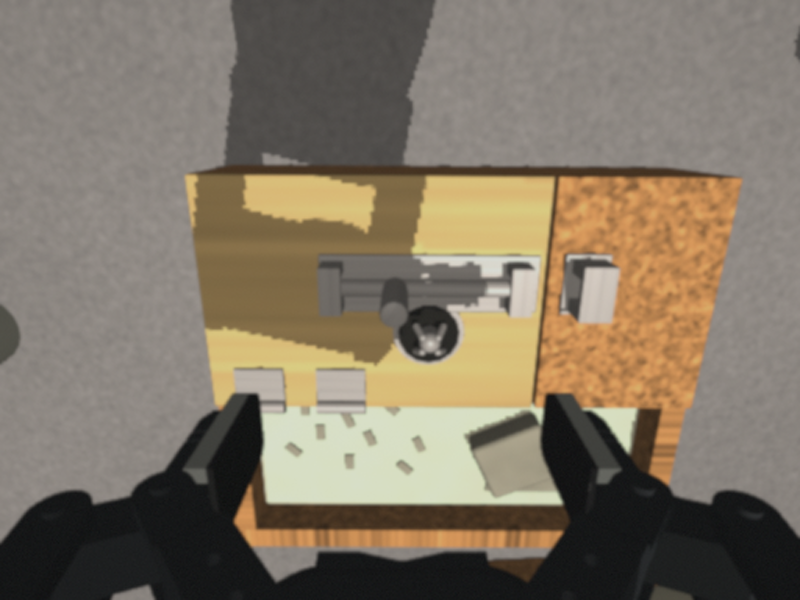

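The wrist view shows the post top at (395,313), the seal ring at (430,334), the stud tip at about (430,346) and the keeper at (592,290). All are within 1–2 mm of the triangulated points. I'll lower and grip the post.

drive_tool(increments="1 0.001 -0.003 0.03 0 0 0;1 0.001 -0.003 0.07 0 0 0;1 0.001 -0.003 0.095 0 0 0;1 0.001 -0.003 0.1 0 0 0;-1 0.001 -0.003 0.1 0 0 0;-1 0.001 -0.003 0.1 0 0 0;-1 0.001 -0.003 0.1 0 0 0;-1 0.001 -0.003 0.1 0 0 0", force=30)

```text
time: 3.2
tool_pos: [548.9, -132.9, 115.8]
orientation: [[-0.998, 0.066, 0.001], [0.066, 0.998, -0.0], [-0.001, -0.0, -1.0]]
contact_force: [-0.1, 1.8, 9.4]
width: 0.154
grasp_force: 33.0
```

drive_tool(increments="-1 0 0 0 0 0 0;-1 0 0 0 0 0 0;-1 0 0 0 0 0 0;-1 0 0 0 0 0 0")

```text
time: 3.7
tool_pos: [548.9, -132.8, 115.8]
orientation: [[-0.998, 0.066, 0.001], [0.066, 0.998, -0.0], [-0.001, -0.0, -1.0]]
contact_force: [-2.4, 0.6, 6.0]
width: 0.149
grasp_force: 29.3
```

drive_tool(increments="-1 0 0.005 0 0 0 0;-1 0 0.011 0 0 0 0;-1 0 0.017 0 0 0 0;-1 0 0.023 0 0 0 0;-1 0 0.029 0 0 0 0;-1 0 0.034 0 0 0 0;-1 0 0.037 0 0 0 0;-1 0 0.037 0 0 0 0")

```text
time: 4.7
tool_pos: [551.6, -95.7, 115.8]
orientation: [[-0.998, 0.066, 0.001], [0.066, 0.998, -0.0], [-0.001, -0.0, -1.0]]
contact_force: [0.5, -0.1, 6.0]
width: 0.151
grasp_force: 29.4
```

drive_tool(increments="-1 0 0.002 0 0 0 0;-1 0 0.004 0 0 0 0;-1 0 0.004 0 0 0 0")

```text
time: 5.08
tool_pos: [551.8, -92.6, 115.8]
orientation: [[-0.998, 0.066, 0.001], [0.066, 0.998, -0.002], [-0.002, -0.002, -1.0]]
contact_force: [0.8, -7.1, 3.7]
width: 0.151
grasp_force: 29.6
```

drive_tool(increments="-1 0 0.002 0 0 0 0;-1 0 0.004 0 0 0 0;-1 0 0.004 0 0 0 0")

```text
time: 5.45
tool_pos: [551.9, -92.1, 115.9]
orientation: [[-0.998, 0.067, 0.001], [0.067, 0.998, -0.007], [-0.002, -0.007, -1.0]]
contact_force: [-1.8, -34.6, 2.2]
width: 0.15
grasp_force: 30.4
```

The bolt is against its stop: it travelled about 40.5 mm and met 35 N. I'll relax, open and rise.

drive_tool(increments="-1 0 -0.002 0 0 0 0;-1 0 -0.004 0 0 0 0;1 0 -0.004 0 0 0 0;1 0 -0.004 0 0 0 0;1 0 -0.004 0 0 0 0;1 0 -0.004 -0.03 0 0 0;1 0 -0.004 -0.07 0 0 0;1 0 -0.004 -0.1 0 0 0")

```text
time: 6.45
tool_pos: [551.5, -91.6, 216.9]
orientation: [[-0.998, 0.065, 0.001], [0.065, 0.998, -0.0], [-0.001, -0.0, -1.0]]
contact_force: [-1.0, 0.2, 0.2]
width: 0.998
grasp_force: 0.0
```

```bash
python3 - <<'E'
from h import *
import pickle
m=env.camera_model("wrist");im=env.get_image("wrist");pickle.dump(m,open("w2.pkl","wb"))
cv2.imwrite("pics/w2.png",cv2.resize(im[100:292,128:384,::-1],(800,600),interpolation=cv2.INTER_CUBIC))
go([400,240,180],86.05)
E
```

```text
t 6.5 tcp [552.6 -91.9 220.7] tooly 86.26 z [ 0.006 -0.001 -1.   ] F [-0.1  0.2  3.5] w 1.0 j [-0.23  0.33  1.52  0.    1.28 -1.74]
shift [0.1742 0.3212 0.0394] turn 0.21
```

View pics/w2.png

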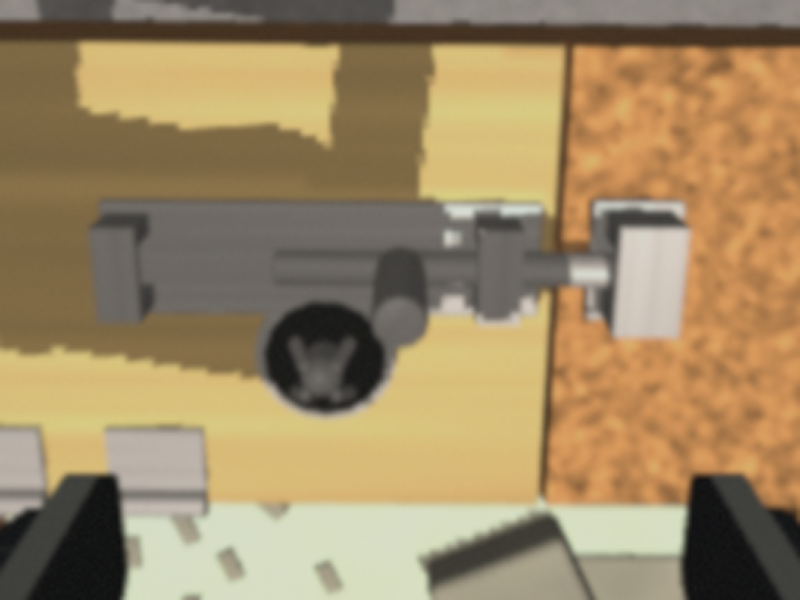

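The wrist view shows the bolt rod (540–605, 268) inside the keeper (650,280), the post at (400,320), and the ring centred at about (326,357), clear of the post. Now I'll go to the wide cap.

drive_tool(increments="0.3 0.02 0.04 0 0 0 0;0.3 0.04 0.09 0 0 0 0;0.3 0.065 0.14 0 0 0 0;0.3 0.09 0.19 0 0 0 0;0.3 0.115 0.24 0 0 0 0;0.3 0.135 0.29 0.02 0 0 0;0.3 0.15 0.32 0.03 0 0 0;0.3 0.152 0.328 0.03 0 0 0")

```text
time: 7.5
tool_pos: [420.2, 246.8, 184.5]
orientation: [[-0.998, 0.063, -0.001], [0.063, 0.998, -0.001], [0.001, -0.001, -1.0]]
contact_force: [0.1, -0.8, 0.5]
width: 0.647
grasp_force: 0.0
```

drive_tool(increments="0.3 0 0 0 0 0 0;0.3 0 0 0 0 0 0")

```text
time: 7.75
tool_pos: [421.8, 244.6, 185.6]
orientation: [[-0.998, 0.067, 0.0], [0.067, 0.998, 0.0], [-0.0, 0.0, -1.0]]
contact_force: [0.5, -0.0, -0.2]
width: 0.65
grasp_force: 0.0
```

```bash
python3 - <<'E'
from h import *
import pickle
m=env.camera_model("wrist");im=env.get_image("wrist");pickle.dump(m,open("w3.pkl","wb"))
cv2.imwrite("pics/w3.png",cv2.resize(im[:,:,::-1],(800,600),interpolation=cv2.INTER_CUBIC))
go([422.5,246,110],86.05)
W1,W2=pickle.load(open("w1.pkl","rb")),pickle.load(open("w2.pkl","rb"))
g=lambda x,y,k,ox,oy:((x+.5)/k-.5+ox,(y+.5)/k-.5+oy)
a=(W1,*g(430,334,1.5625,0,0));b=(W2,*g(326.5,357,3.125,128,100))
print(tri(a,b),onz(*a,86),onz(*b,86)); print("post",onz(W2,*g(401,321,3.125,128,100),133))
E
```

```text
t 7.8 tcp [421.8 244.6 185.6] tooly 86.16 z [ 0.  0. -1.] F [-0.1  0.2 -0.2] w 0.654 j [ 0.45  0.22  1.76 -0.    1.17 -1.05]
shift [-0.0006  0.0014  0.0756] turn 0.11
(array([ 579.53996   , -115.58186256,   88.03056594]), [np.float64(0.04149237861892892), np.float64(0.041492378618963655)]) [ 580.45723534 -115.51450718   86.        ] [ 580.3539755  -115.81048681   86.        ]
post [552.31145766 -91.7173614  133.        ]
```

View pics/w3.png

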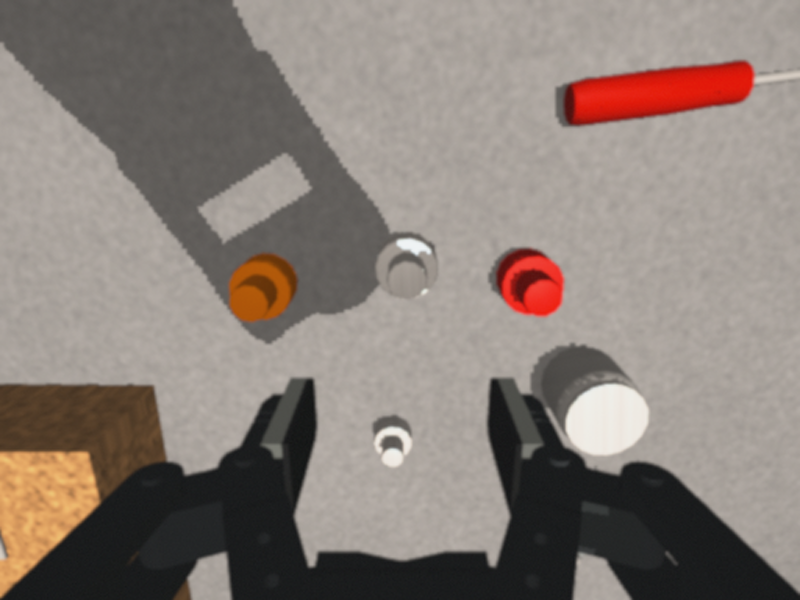

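The wide silver cap is at (407,266) with its knob top at (408,275). Red (530,283) and orange (262,288) are well to the sides, and the small cap is at (392,445).

```bash
python3 - <<'E'
from h import *
import pickle
C=pickle.load(open("c.pkl","rb"));m=pickle.load(open("w3.pkl","rb"))
g=lambda x,y:((x+.5)/1.5625-.5,(y+.5)/1.5625-.5)
f=lambda x,y,x0,y0,ox,oy,k:((x-x0+.5)/k-.5+ox,(y-y0+.5)/k-.5+oy)
k=(m,*g(408,275))
print(tri(k,(C["top"],*f(180,490,0,360,140,195,5)),(C["side"],*f(635,512,400,360,200,222,5))))
print(onz(*k,48),onz(m,*g(407,266),24))
X=onz(*k,48); X[2]=34; go(X,86.05)
E
```

```text
(array([421.85541055, 246.11986667,  42.86709753]), [np.float64(3.9607466421382913), np.float64(2.840544076385105), np.float64(1.8901925300216207)])
[417.85865535 249.31058761  48.        ] [418.9603545  248.90629907  24.        ]
t 7.8 tcp [421.8 244.6 185.6] tooly 86.16 z [ 0.  0. -1.] F [-0.1  0.2 -0.2] w 0.654 j [ 0.45  0.22  1.76 -0.    1.17 -1.05]
shift [0.0043 0.0044 0.1516] turn 0.11
```

drive_tool(increments="0.3 0.002 0.002 0.03 0 0 0;0.3 0.004 0.004 0.06 0 0 0;0.3 0.004 0.004 0.085 0 0 0;0.3 0.004 0.004 0.09 0 0 0;0.3 0.004 0.004 0.09 0 0 0")

```text
time: 8.43
tool_pos: [418.0, 249.5, 95.9]
orientation: [[-0.998, 0.066, 0.0], [0.066, 0.998, 0.0], [-0.0, 0.0, -1.0]]
contact_force: [0.0, -0.5, 1.7]
width: 0.654
grasp_force: 0.0
```

```bash
python3 - <<'E'
from h import *
import pickle
m=env.camera_model("wrist");im=env.get_image("wrist");pickle.dump(m,open("w4.pkl","wb"))
cv2.imwrite("pics/w4.png",cv2.resize(im[100:292,128:384,::-1],(800,600),interpolation=cv2.INTER_CUBIC))
go([418,249.2,34],86.05)
for X in ([418,249.3,48],[418,249.3,24]): print((np.array(proj(m,X))-[128,100]+.5)*3.125-.5)
E
```

```text
t 8.475 tcp [418.1 249.6  96.3] tooly 86.21 z [ 0.001  0.001 -1.   ] F [-0.2 -0.4 -1.1] w 0.65 j [ 0.46  0.34  1.84 -0.    0.96 -1.04]
shift [ 0.0002 -0.0005  0.0623] turn 0.16
[399.64630375 380.80293262]
[400.05945634 336.81438082]
```

View pics/w4.png

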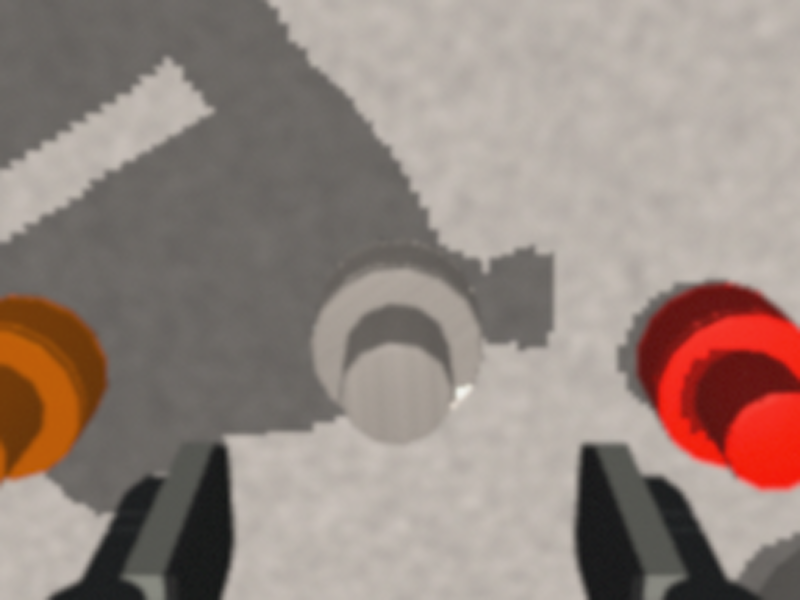

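Close up, the knob top is centred at (396,393) with a width of about 108 px, and the skirt top is at (397,350). Both fit 24 mm and 40 mm.

```bash
python3 - <<'E'
from h import *
import pickle
C=pickle.load(open("c.pkl","rb"));m=pickle.load(open("w3.pkl","rb"));n=pickle.load(open("w4.pkl","rb"))
g=lambda x,y:((x+.5)/1.5625-.5,(y+.5)/1.5625-.5)
h=lambda x,y:((x+.5)/3.125-.5+128,(y+.5)/3.125-.5+100)
print(tri((m,*g(408,275)),(n,*h(396,393))),tri((m,*g(407,268)),(n,*h(397,350))))
print(onz(n,*h(396,393),48),onz(n,*h(397,350),24))
go([420.5,248.5,34],86.05)
E
```

```text
(array([413.05595967, 249.21758831,  64.29091845]), [np.float64(0.20012209318712798), np.float64(0.2001220931871399)]) (array([418.29309594, 248.75067156,  31.0064783 ]), [np.float64(0.1268802384434424), np.float64(0.12688023844353838)])
[420.69371082 248.36095918  48.        ] [421.20425728 248.3757707   24.        ]
t 8.475 tcp [418.1 249.6  96.3] tooly 86.21 z [ 0.001  0.001 -1.   ] F [-0.2 -0.4 -1.1] w 0.65 j [ 0.46  0.34  1.84 -0.    0.96 -1.04]
shift [-0.0024 -0.001   0.0623] turn 0.16
```

drive_tool(increments="0.3 -0.0025 -0.001 0.02 0 0 0;0.3 -0.0025 -0.001 0.045 0 0 0;0.3 -0.0025 -0.001 0.06 0 0 0;0.3 -0.0025 -0.001 0.062 0 0 0;0.3 -0.0025 -0.001 0.062 0 0 0", force=40)

```text
time: 9.1
tool_pos: [420.4, 248.8, 34.0]
orientation: [[-0.998, 0.066, 0.001], [0.066, 0.998, 0.0], [-0.001, 0.0, -1.0]]
contact_force: [0.0, -0.7, 0.4]
width: 0.649
grasp_force: 0.0
```

drive_tool(increments="-1 0 0 0 0 0 0;-1 0 0 0 0 0 0;-1 0 0 0 0 0 0;-1 0 0 0 0 0 0;-1 0 0 0 0 0 0;-1 0 0 0 0 0 0", force=60)

```text
time: 9.85
tool_pos: [420.3, 248.7, 34.0]
orientation: [[-0.998, 0.066, 0.001], [0.066, 0.998, 0.0], [-0.001, 0.0, -1.0]]
contact_force: [-1.4, -1.9, 6.7]
width: 0.257
grasp_force: 58.5
```

drive_tool(increments="-1 0 0 -0.01 0 0 0;-1 0 0 -0.03 0 0 0;-1 0 0 -0.06 0 0 0;-1 0 0 -0.1 0 0 0;-1 0 0 -0.13 0 0 0;-1 0 0 -0.147 0 0 0;-1 0 0 -0.15 0 0 0;-1 0 0 -0.15 0 0 0", force=100)

```text
time: 10.85
tool_pos: [419.8, 248.5, 183.0]
orientation: [[-0.998, 0.066, -0.0], [0.066, 0.998, -0.0], [0.0, -0.0, -1.0]]
contact_force: [-0.1, -0.3, -0.8]
width: 0.244
grasp_force: 98.0
```

drive_tool(increments="-1 -0.01 -0.02 0 0 0 0;-1 -0.035 -0.065 0 0 0 0;-1 -0.06 -0.115 0 0 0 0;-1 -0.09 -0.17 0 0 0 0;-1 -0.115 -0.22 0 0 0 0;-1 -0.14 -0.27 0 0 0 0;-1 -0.163 -0.31 0 0 0 0;-1 -0.178 -0.34 0 0 0 0")

```text
time: 11.85
tool_pos: [575.4, -104.3, 181.9]
orientation: [[-0.998, 0.067, -0.002], [0.067, 0.998, 0.0], [0.002, 0.0, -1.0]]
contact_force: [-0.7, -0.1, -0.9]
width: 0.242
grasp_force: 98.1
```

```bash
python3 - <<'E'
from h import *
go([580.6,-115.5,150],86.05)
E
```

```text
t 11.85 tcp [ 575.4 -104.3  181.9] tooly 86.17 z [-0.002  0.    -1.   ] F [-0.7 -0.1 -0.9] w 0.242 j [-0.24  0.43  1.48 -0.    1.23 -1.75]
shift [-0.006  -0.0109  0.0319] turn 0.12
```

drive_tool(increments="-1 -0.004 -0.008 0 0 0 0;-1 -0.006 -0.012 0 0 0 0;-1 -0.006 -0.012 0.01 0 0 0;-1 -0.006 -0.012 0.02 0 0 0;-1 -0.006 -0.012 0.028 0 0 0;-1 -0.006 -0.012 0.028 0 0 0;-1 -0.006 -0.012 0.028 0 0 0")

```text
time: 12.72
tool_pos: [580.6, -114.7, 155.5]
orientation: [[-0.998, 0.066, 0.0], [0.066, 0.998, -0.0], [-0.0, -0.0, -1.0]]
contact_force: [-1.0, -0.4, -1.0]
width: 0.248
grasp_force: 98.1
```

```bash
python3 - <<'E'
from h import *
import pickle
m=env.camera_model("wrist");im=env.get_image("wrist");pickle.dump(m,open("w5.pkl","wb"))
cv2.imwrite("pics/w5.png",cv2.resize(im[130:322,128:384,::-1],(800,600),interpolation=cv2.INTER_CUBIC))
go([580.6,-115.5,150],86.05)
E
```

```text
t 12.775 tcp [ 580.6 -114.8  155.7] tooly 86.24 z [ 0.001 -0.    -1.   ] F [ 0.2 -0.8 -0.2] w 0.244 j [-0.26  0.47  1.49 -0.    1.18 -1.76]
shift [-0.     -0.0007  0.0057] turn 0.19
```

View pics/w5.png

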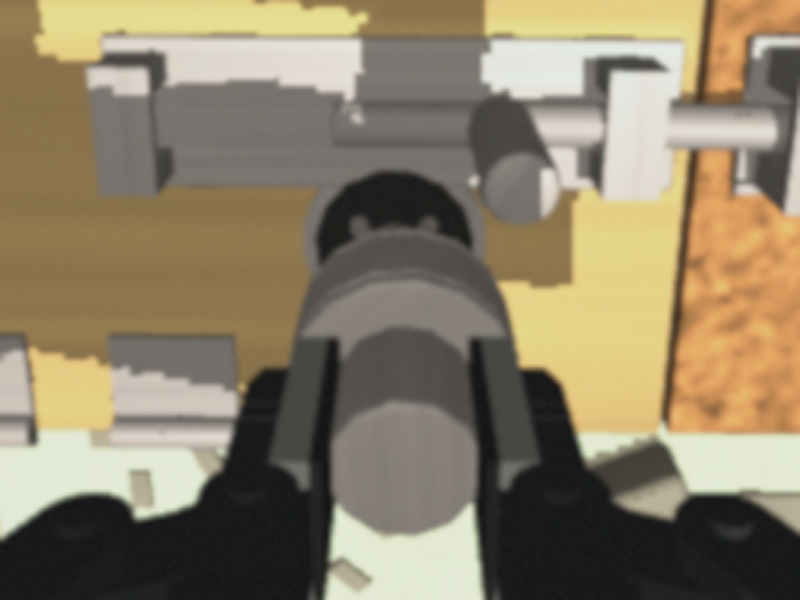

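The view shows the knob top at x 330–478 and y 402–535. The black ring spans x 316–473 with its near edge at y 170 (outer rim 305–486), and the skirt's near edge is at y≈232. Now I'll compute the offset between cap and stud.

```bash
python3 - <<'E'
from h import *
import pickle
from scipy.optimize import least_squares as LS
m=pickle.load(open("w5.pkl","rb"));t=np.linspace(0,2*np.pi,361)
def ext(x,y,z,r):
    P=np.array([(proj(m,[x+r*np.cos(a),y+r*np.sin(a),z])-[128,130]+.5)*3.125-.5 for a in t]);return P[:,0].min(),P[:,0].max(),P[:,1].min(),P[:,1].max()
zu=155.6-34
k=LS(lambda p:np.array(ext(p[0],p[1],zu+48,12))-[330,478,402,535],[580,-115]);print("knob",k.x,k.fun.round(1))
k=LS(lambda p:np.array(ext(p[0],p[1],p[2],12))-[330,478,402,535],[580,-115,165]);print("knob free z",k.x,k.fun.round(1))
for r in(15,16,17,18):
  k=LS(lambda p:np.array(ext(p[0],p[1],86,r))[:3]-[316,473,170],[580,-115]);print("ring",r,k.x,k.fun.round(1))
k=LS(lambda p:np.array(ext(p[0],p[1],86,18))[:2]-[305,486],[580,-115]);print("outer18",k.x,k.fun.round(1))
print("skirt underside",ext(580.6,-114.8,zu,20),"skirt top",ext(580.6,-114.8,zu+24,20))
print("ring18 at 580.6,-115.5",ext(580.6,-115.5,86,18),ext(580.6,-115.5,80,18),ext(580.6,-115.5,80,20))
E
```

```text
knob [ 581.55377385 -114.05717639] [-8.4  8.4 -3.4  4.3]
knob free z [ 589.05378451 -114.55783014  158.62335416] [-1.6  1.6  1.9 -2. ]
ring 15 [ 577.10405917 -115.90442569] [ 11.8 -11.8  -0.5]
ring 16 [ 578.14185748 -115.97678629] [ 7.5 -7.5 -0.4]
ring 17 [ 579.18526109 -116.04952413] [ 3.1 -3.1 -0.2]
ring 18 [ 580.23420245 -116.12264695] [-1.2  1.2  0.1]
outer18 [ 498.44054507 -110.20672505] [-0.  0.]
skirt underside (np.float64(295.41684174820125), np.float64(504.19622435790563), np.float64(219.94152021540376), np.float64(408.73472704198804)) skirt top (np.float64(280.4399980156512), np.float64(518.0025553335657), np.float64(272.3656343571585), np.float64(482.22290601399936))
ring18 at 580.6,-115.5 (np.float64(317.7362793780066), np.float64(476.9870105182405), np.float64(171.46182830859374), np.float64(319.13170926312614)) (np.float64(319.89554380993206), np.float64(475.16138231731026), np.float64(163.31641100357908), np.float64(307.7922700031924)) (np.float64(311.26243024971404), np.float64(483.7947201306188), np.float64(154.84363276836808), np.float64(315.39704713368417))
```

drive_tool(increments="-1 0.001 -0.0015 0 0 0 0;-1 0.001 -0.0015 0.005 0 0 0;-1 0.001 -0.0015 0.012 0 0 0;-1 0.001 -0.0015 0.018 0 0 0;-1 0.001 -0.0015 0.02 0 0 0;-1 0.001 -0.0015 0.022 0 0 0;-1 0.001 -0.0015 0.023 0 0 0;-1 0.001 -0.0015 0.023 0 0 0")

```text
time: 13.78
tool_pos: [579.4, -116.2, 132.4]
orientation: [[-0.998, 0.066, 0.0], [0.066, 0.998, -0.0], [-0.0, -0.0, -1.0]]
contact_force: [0.1, 0.0, -0.7]
width: 0.252
grasp_force: 98.1
```

drive_tool(increments="-1 0 0 0.001 0 0 0;-1 0 0 0.002 0 0 0;-1 0 0 0.002 0 0 0")

```text
time: 14.15
tool_pos: [579.4, -116.2, 130.3]
orientation: [[-0.998, 0.066, 0.0], [0.066, 0.998, -0.0], [-0.0, -0.0, -1.0]]
contact_force: [0.1, -0.6, -0.5]
width: 0.246
grasp_force: 98.1
```

No contact with the underside about 16 mm above the hatch, so the stud's tip is in the mouth. I'll keep going in small steps.

drive_tool(increments="-1 0 0 0.001 0 0 0;-1 0 0 0.002 0 0 0;-1 0 0 0.002 0 0 0")

```text
time: 14.52
tool_pos: [579.5, -116.3, 128.5]
orientation: [[-0.998, 0.066, 0.0], [0.066, 0.998, -0.0], [-0.0, -0.0, -1.0]]
contact_force: [0.5, -0.9, 2.0]
width: 0.242
grasp_force: 98.4
```

drive_tool(increments="-1 0 0 0.001 0 0 0;-1 0 0 0.002 0 0 0;-1 0 0 0.002 0 0 0")

```text
time: 14.9
tool_pos: [579.7, -116.3, 126.9]
orientation: [[-0.998, 0.066, 0.001], [0.066, 0.998, -0.0], [-0.001, -0.0, -1.0]]
contact_force: [0.4, -0.9, 6.8]
width: 0.249
grasp_force: 98.9
```

drive_tool(increments="-1 -0.0003 0 0.001 0 0 0;-1 -0.0003 0 0.002 0 0 0;-1 -0.0003 0 0.002 0 0 0")

```text
time: 15.28
tool_pos: [579.8, -116.3, 124.5]
orientation: [[-0.998, 0.066, 0.001], [0.066, 0.998, -0.0], [-0.001, -0.0, -1.0]]
contact_force: [0.6, 0.1, 3.0]
width: 0.241
grasp_force: 98.5
```

drive_tool(increments="-1 0 0 0.001 0 0 0;-1 0 0 0.002 0 0 0;-1 0 0 0.002 0 0 0")

```text
time: 15.65
tool_pos: [579.3, -116.2, 121.4]
orientation: [[-0.998, 0.066, -0.001], [0.066, 0.998, 0.0], [0.001, 0.0, -1.0]]
contact_force: [1.2, 0.3, -5.0]
width: 0.245
grasp_force: 98.4
```

drive_tool(increments="-1 0 0 0.001 0 0 0;-1 0 0 0.002 0 0 0;-1 0 0 0.002 0 0 0")

```text
time: 16.02
tool_pos: [579.6, -116.1, 120.2]
orientation: [[-0.998, 0.066, -0.0], [0.066, 0.998, 0.0], [0.0, 0.0, -1.0]]
contact_force: [-0.7, -0.1, -0.1]
width: 0.242
grasp_force: 98.5
```

It snapped: the resistance fell, then there was a −5 N pull. Now I'll squeeze the seal.

drive_tool(increments="-1 0 0 0.001 0 0 0;-1 0 0 0.002 0 0 0;-1 0 0 0.003 0 0 0;-1 0 0 0.003 0 0 0")

```text
time: 16.52
tool_pos: [579.8, -116.2, 117.7]
orientation: [[-0.998, 0.066, 0.001], [0.066, 0.998, -0.0], [-0.001, -0.0, -1.0]]
contact_force: [-3.3, 1.3, 6.9]
width: 0.243
grasp_force: 99.2
```

drive_tool(increments="-1 0 0 0.001 0 0 0;-1 0 0 0.002 0 0 0;-1 0 0 0.002 0 0 0;-1 0 0 0.002 0 0 0")

```text
time: 17.02
tool_pos: [579.9, -116.2, 116.3]
orientation: [[-0.998, 0.066, 0.001], [0.066, 0.998, -0.0], [-0.001, -0.0, -1.0]]
contact_force: [-3.9, 1.4, 10.2]
width: 0.247
grasp_force: 100.2
```

drive_tool(increments="-1 0 0 0.001 0 0 0;-1 0 0 0.002 0 0 0;-1 0 0 0.002 0 0 0;-1 0 0 0.002 0 0 0")

```text
time: 17.52
tool_pos: [580.2, -116.3, 115.9]
orientation: [[-0.998, 0.066, 0.002], [0.066, 0.998, -0.001], [-0.002, -0.0, -1.0]]
contact_force: [-10.3, 3.4, 26.1]
width: 0.246
grasp_force: 102.1
```

drive_tool(increments="-1 0 0 0 0 0 0;-1 0 0 0 0 0 0;-1 0 0 0 0 0 0;-1 0 0 0 0 0 0;-1 0 0 0 0 0 0;-1 0 0 0 0 0 0")

```text
time: 18.27
tool_pos: [580.2, -116.3, 115.9]
orientation: [[-0.998, 0.066, 0.002], [0.066, 0.998, -0.001], [-0.002, -0.0, -1.0]]
contact_force: [-10.2, 2.8, 26.3]
width: 0.246
grasp_force: 102.1
```

```bash
python3 - <<'E'
from h import *
im=env.get_image("wrist")
cv2.imwrite("pics/w6.png",cv2.resize(im[130:322,128:384,::-1],(800,600),interpolation=cv2.INTER_CUBIC))
go([580,-116,116])
E
```

```text
t 18.325 tcp [ 580.2 -116.3  115.9] tooly 86.24 z [ 0.002 -0.001 -1.   ] F [-10.4   2.9  25.8] w 0.245 j [-0.26  0.51  1.52  0.    1.1  -1.76]
shift [ 0.0002  0.0003 -0.0001] turn None
```

View pics/w6.png

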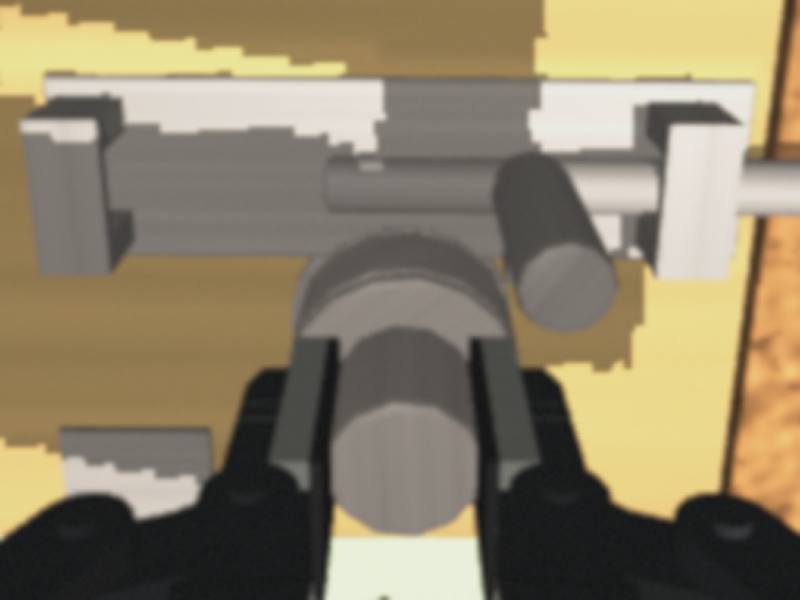

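The picture shows the cap seated over the stud at (405,270), hiding the seal. The fingers hold the knob at (404,468), the bolt post is undisturbed at (567,290), and the press is a steady 26 N.

```bash
python3 -c "
from rig import env
print(env.finish_job())"
```

```text
the job is handed in; nothing more can be done
None
```

The bolt is home in its keeper and the wide cap is snapped onto the stud; the job was handed in at about 18 s with the fingers still gripping the cap and pressing at about 26 N, seal squeezed about flat (no verdict was returned).

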